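# Fit the beater into the mixer's drive socket and hold it home

## Task

Throw the lever on top of the white mixer base over to its other notch, the one marked with two raised pips, so that its shutter swings clear of the drive socket. Then take the beater out of its stand, turn it until its four splines mesh with the cross-shaped socket, and push it straight down against the spring until its collar sits flush on the socket's rim. Finish while still holding the beater pressed fully home: do not let go; leave the bowl, the cup stack and the hand terminal where they stand.

Things in the scene. Friction and masses are not known exactly. Their poses are not given: they have to be found in the camera images.
- mixer_base: white box-shaped motor base, fixed, 160 (x) x 200 (y) x 66 mm high, black dial on its -x side; origin: centre of underside, z up. On top: grey socket collar (54 mm across at its rim, 92 mm above the desk) at x=0, y=-45 mm; lever pivot at x=0, y=+15 mm; low steel plate with two notches, one pip beside the first, two beside the second.
- socket_rim (a point): centre of the steel socket's mouth at rim level (92 mm above the desk), turning with it; z up, x and y along its crossing slots, 11 mm wide, 28 mm end to end, 24 mm deep, the same every 90 degrees. It stands at any angle and turns stiffly (0.15 N m). A spring ejector lies in it 9 mm below the rim. At first the aluminium shutter disc covers it.
- shutter_lever (a joint): angle of the shutter lever about its upright pivot, rad, counter-clockwise from above: about 0 = first notch, shutter over the socket; 1.05 = second notch (two pips), socket open; stops at 0 and 1.05. An over-centre spring drives it away from mid-swing and holds it in the nearer notch (about 0.13 N m there).
- lever_pivot (a point): the lever's upright pivot axis, at rim height (92 mm above the desk); axes as mixer_base.
- lever_post (a point): centre of the top of the upright black round post, 14 mm across, by which the lever is moved: 56 mm from the pivot, on the side away from the socket when the shutter is closed. Top 144 mm above the desk; the flat lever arm below it has its top at 102 mm. The point turns with the lever: x across the arm, y outward from the pivot.
- stand: grey round stand, fixed, 68 mm across, 30 mm high, with a 30 mm round hole from above in which the beater waits upright. Origin: centre of its underside.
- beater: upright 120 g beater. Origin: centre of its collar's underside, z up: 30 mm above the desk in the stand, 92 mm when home. Collar 40 mm across, z 0 to 6 mm; white square hub 20x20 mm, faces square to its x, y, up to z=100 mm; wire loops along its x, out to 38 mm, z 10 to 56 mm, so grip the hub above them.
- beater_tip (a point): centre of the foot of the beater's stem, 18 mm below the collar; axes as the beater. The stem is a cross of four splines along the beater's x and y, 24 mm across, arms 8 mm wide; its last 2 mm are slimmer (21 mm across, arms 5.5 mm).
- ejector (a joint): travel of the spring ejector in the socket, m: 0 = up, 0.009 = beater fully home (limit 0.010). It pushes up with 4 N at 0 and 9 N at 0.009, so an unheld beater rises about 9 mm.
- phone_dock: black hand terminal 120x64x24 mm lying on the desk, bystander; origin at the centre of its underside
- bowl_white: white bowl, 123 mm across, 43 mm high, bystander; origin at the centre of its underside
- cup_stack_a: clear stack of plastic cups, 92 mm across, 161 mm high, bystander; origin at the centre of its underside
Mind the look-alikes: they are no part of the job. Leave any purple look-alike of the beater alone.

How it is judged:
On the way, in this order (a step that is already met when the one before it is completed fails the run):
1. the lever is in the notch with two pips, the socket uncovered (value of joint shutter_lever above 0.93 rad), for 0.2 s.
2. the beater's splines have meshed and it is fully home (z of beater in the frame of socket_rim below 0.002 m and horizontal distance between beater and socket_rim below 0.003 m and angle between beater's own z axis and vertical below 0.06 rad and (angle between the x axis of beater and the x axis of socket_rim, either way round below 0.2 rad or angle between the x axis of beater and the y axis of socket_rim, either way round below 0.2 rad) and value of joint ejector above 0.007 m), for 0.2 s.
At the end, for the whole second after the job is handed in: Lever in its second notch (over 0.93 rad); beater upright (0.06 rad), within 3 mm of the socket's axis, splines within 0.2 rad of the slots, collar within 2 mm of the rim, ejector pressed 7 mm or more; the fingers still bear on the beater with over 3 N (all of step 2 and value of joint shutter_lever above 0.93 rad and contact force between the fingers and beater above 3 N); the arm keeps its last pose, push and grip.
It fails at once if a bystander (bowl, cup stack or hand terminal) is shifted by more than 30 mm (distance of any of phone_dock, bowl_white, cup_stack_a from where it was at the start of the episode above 0.03 m).
It also fails if it takes over 54 s, if anything falls off the work surface, if the arm or the gripper's body presses on something with over 40 N, if the wrist force passes 120 N, or if a joint passes its speed limit or range.

## Robot

A 6-joint arm with a two-finger parallel gripper is mounted at the origin on a cart in front of the work surface, level with it; the furniture and walls round the work are solid. World frame = base frame: x ahead of the robot, y to its left, z up, the work surface at z = 0. Lengths are in m, angles in rad, forces in N, time in s.
With the tool pointing down it reaches from about 0.375 to 0.975 m from the base axis. Payload 3.8 kg.
Tool frame: the origin (TCP) lies midway between the tips of the shut fingers; the grasp point (between the pads) lies 19 mm behind it (robot.grip_point_offset is the distance from the TCP to the grasp point, in m); z points along the fingers, y is the line along which they close (so a half turn about z gives the same grasp; the last joint's range is limited). The gripper opens to 85 mm and grips with 20 to 120 N. Pads are 22 mm wide; open, the fingers measure 114 mm over their backs; the gripper's body (76 mm by 85 mm) begins 54 mm behind the grasp point. The pads swing forward as they close: fully open they stand 13 mm farther back than shut.
Start: joints at [1.101, 0.264, 1.604, -0, 1.274, -0.037], TCP at [0.283, 0.613, 0.231] pointing down, gripper open.
Joint ranges: [-2.63, 2.63], [-0.94, 2.18], [0.31, 2.57], [-1.31, 4.45], [0, 2.66], [-2.55, 2.55]. Speed limits (rad/s): [2.57, 2.57, 3.14, 3.14, 3.14, 3.14].

## Interface

Orientations are given as a 3x3 rotation matrix whose columns are the frame's x, y, z axes.
In Python, from cell import robot, cams, nets gives the robot as it stands. The module is installed in compiled form; this text tells all that it offers.
- The arm moves only by the tool move_arm, never from a script. Its argument "steps" is a list of rows, each a list of 2 entries, a list of its own where there are three numbers: the shift along the tool's x, y, z scaled (see below), then the turn, a rotation vector about the tool's x, y, z scaled (see below). A call has 1 to 8 rows; each row is the pose to reach, as a shift and turn from the pose commanded when the call began, along the tool's axes at that moment, turning the shorter way round; what a row does not reach only later rows make up. The controller multiplies each number of a shift by 0.25 m and each number of a turn by 360 degrees. A row lasts 1/10 s, in which the tool goes at most 50 mm and 8.59 degrees, less where a joint would pass 70% of its speed; a pose out of reach is approached as far as the arm can. A call with a number of a shift or a turn outside -1 to 1 is refused whole. A call with a gripper value outside its range is refused whole. "gripper" is the opening, from 0 (shut) to 1 (fully open), set as the call begins (left out, the last holds). The fingers move at their own pace and stop on an object; "newtons" is the grip in N (left out, the last holds). Time passes only in rows, so rows that repeat a pose let the fingers close. It gives the time, the measured TCP pose, the force, the opening and the grip force at its end, in the units of the state.
- robot.sense(): the state, without advancing time (a new reading comes with each control period).
- cams.capture(name): name is "side" or "top"; returns a dict with "img" (384x512x3 uint8, red, green, blue), "z_map" (384x512 float32, m along the optical axis (not along the pixel's ray), 0 where there is no reading), "fx", "fy", "cx", "cy" (pixels), "rvec" (rotation vector, rad) and "tvec" (3), from world to camera coordinates, as OpenCV has them. Camera axes: x right, y down, z forward; pixel columns grow to the right and rows downward; lengths in m; the calibration is good to about 2 mm. A picture is of the moment at which its call begins.
- robot.sign_off(): hands the job in; it is judged then, once.
Trained networks look in a picture, given as the dict that the camera call returned (one of the last four; its "shot" number tells which), for a name from the list of things; names that differ only in an ending like _2 or _b are one class to them, and where a whole thing is asked for, a point or a joint stands for the part that bears it (a point fixed in the world has none). Each returns a list of dicts, best first, with "p" (0 to 1); they miss things now and then, are a little off and sometimes report something else, mostly with a low value. They report only what shows in the picture. A call takes as long as a camera call. They do not tell look-alikes from the thing itself.
- nets.trace(picture, query): "mask" (384x512 bool, what is visible of it) and "bbox" ([left, top, right, bottom] in pixels, round what is visible of it).
- nets.landmark_of(picture, query): "position" ([row, column] in pixels: a listed point, or the origin of a listed thing).
The state is a dict: "time": time; "joint_pos": joint angles; "qvel": joint speeds; "effort": joint torques, N m; "tcp_pos": TCP position; "tool_rot": TCP orientation; "ft_force": force on the tool from outside, world axes, zero at the start; "wrist_torque": the same for the moment, N m; "opening": finger opening in m; "grip_force": force on a finger pad.
Only numpy, scipy, OpenCV 4.12 (cv2) and the standard library are available. Lean on these libraries where they do the work, as an engineer would, in place of code of your own. Each camera call takes 0.05 s, during which the arm holds its last target. There are 200 camera calls.

## Working session

There is one attempt and no reset: what is moved stays moved. The work goes in short steps, Python scripts to look and compute and a tool call to move; the robot and the scene stay as the last step left them, time stands still between calls to the robot, and variables do not carry over. Pictures are saved under pics/ and viewed, at most 10 in all, crops included, and the job is handed in when it is done.

Besides the shell and the picture viewer there is one more tool, called after "Call:" as name(argument=value, ...) on one line, values as JSON. move_arm: Moves the arm, as the interface text tells. Its arguments: {"type":"object","properties":{"steps":{"type":"array","items":{"type":"array"}},"gripper":{"type":"number"},"newtons":{"type":"number"}},"required":["steps"]}

```bash
mkdir -p pics; cat > h.py <<'E'
import numpy as np, cv2
from cell import robot, cams, nets
def cap(n):
    return cams.capture(n)
def RT(c):
    return cv2.Rodrigues(np.array(c["rvec"],float))[0], np.array(c["tvec"],float).ravel()
def ray_z(c,row,col,z):
    R,t=RT(c); d=R.T@np.array([(col-c["cx"])/c["fx"],(row-c["cy"])/c["fy"],1]); o=-R.T@t
    return o+d*(z-o[2])/d[2]
def cloud(c):
    R,t=RT(c); Z=c["z_map"].astype(float); v,u=np.indices(Z.shape)
    P=np.stack([(u-c["cx"])/c["fx"]*Z,(v-c["cy"])/c["fy"]*Z,Z],-1)
    W=(P-t)@R; W[Z==0]=np.nan
    return W
def save(c,name,box=None,scale=1):
    im=c["img"][...,::-1]
    if box: l,t,r,b=box; im=im[t:b,l:r]
    cv2.imwrite("pics/"+name,cv2.resize(im,None,fx=scale,fy=scale,interpolation=cv2.INTER_CUBIC))
def proj(c,p):
    R,t=RT(c); q=R@np.array(p)+t
    return q[1]/q[2]*c["fy"]+c["cy"], q[0]/q[2]*c["fx"]+c["cx"]
E
cat > a.py <<'E'
from h import *
s=robot.sense(); print(s["time"],s["tcp_pos"],np.round(s["tool_rot"],3),s["opening"])
for n in("top","side"):
    c=cap(n); save(c,n+"0.png",scale=1.5); R,t=RT(c); print(n,-R.T@t,R[2],c["fx"])
    for q,z in(("mixer_base",0),("socket_rim",.092),("lever_pivot",.092),("lever_post",.144),("stand",0),("beater",.03),("beater_tip",.012)):
        for d in nets.landmark_of(c,q)[:3]:
            r,k=d["position"]; print(q,round(d["p"],2),np.round([r,k],1),np.round(ray_z(c,r,k,z),4))
E
python3 a.py
```

```text
0.0 [0.28278534 0.61209459 0.22994329] [[-0.908  0.419 -0.001]
 [ 0.419  0.908 -0.002]
 [ 0.    -0.002 -1.   ]] 0.08540035014416929
top [0.42921116 0.0441677  1.19642238] [ 0.04253915  0.00169862 -0.99909336] 370.2525536219196
mixer_base 0.94 [168.7 275.3] [ 0.5557 -0.0284  0.    ]
lever_pivot 0.72 [164.5 269.2] [ 0.559  -0.0048  0.092 ]
stand 0.46 [220.5 183.8] [0.3939 0.2703 0.    ]
beater 0.68 [165.1 217.2] [0.5676 0.1569 0.03  ]
beater 0.52 [207.7 220. ] [0.4328 0.1502 0.03  ]
beater 0.47 [221.9 183.7] [0.3904 0.265  0.03  ]
beater_tip 0.62 [219.3 185.3] [0.398  0.2632 0.012 ]
beater_tip 0.5 [205.6 218.7] [0.4396 0.1559 0.012 ]
beater_tip 0.49 [168.  215.4] [0.5605 0.1646 0.012 ]
side [0.42930779 1.17386836 0.74610004] [ 0.04493456 -0.87358103 -0.48459991] 412.1499419703794
mixer_base 0.56 [208.8 237. ] [ 0.559  -0.0316  0.    ]
lever_pivot 0.7 [191.4 232.5] [0.5676 0.0106 0.092 ]
lever_post 0.51 [186.8 231.2] [0.5635 0.0746 0.144 ]
stand 0.67 [267.  283.9] [0.3995 0.2698 0.    ]
beater 0.9 [259.5 287.8] [0.3898 0.2738 0.03  ]
beater 0.74 [239.4 228.1] [0.564  0.1892 0.03  ]
beater 0.7 [236.2 270.9] [0.4385 0.1665 0.03  ]
beater_tip 0.89 [264.2 288.7] [0.3867 0.2716 0.012 ]
beater_tip 0.82 [244.7 276.4] [0.4216 0.1835 0.012 ]
beater_tip 0.63 [241.9 228.1] [0.566 0.177 0.012]
```

View pics/top0.png

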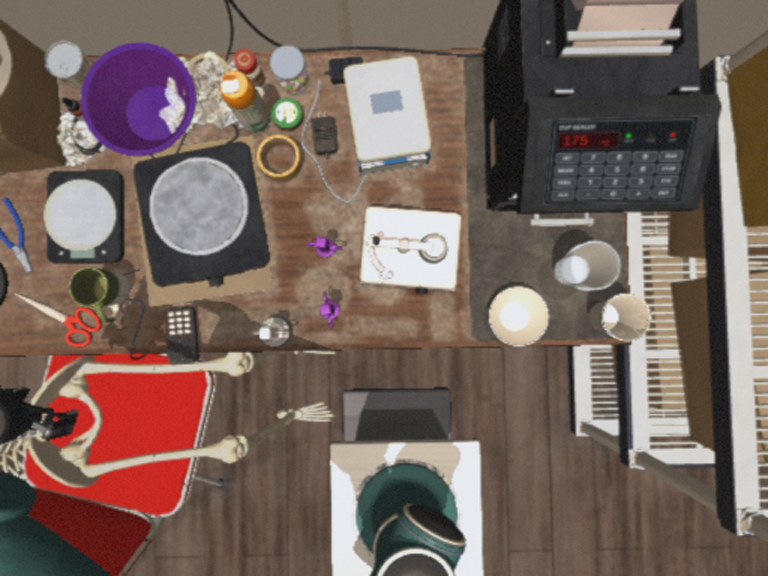

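View pics/side0.png

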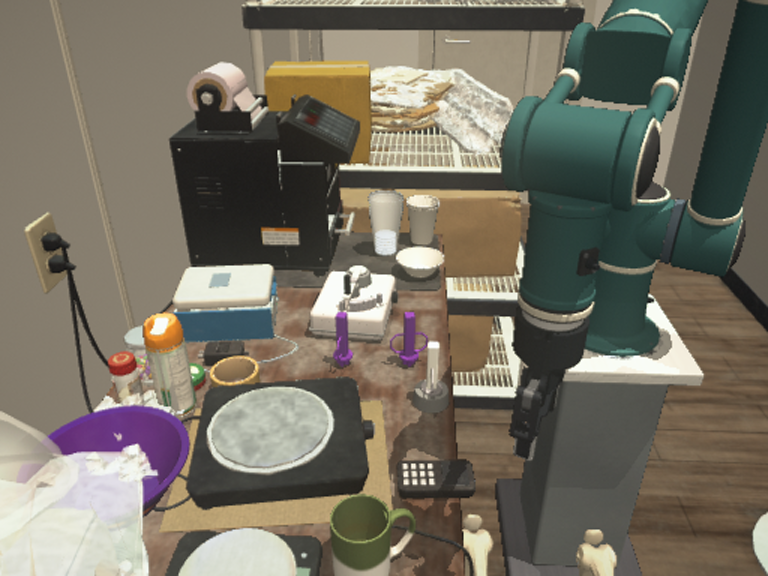

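The top view shows the mixer base at about (410,248), with the lever post at (376,240) and the socket/shutter at (432,247). The white beater stands at about (276,330), and the purple look-alikes are at (325,245) and (330,310). Next I'll zoom in and measure.

```bash
cat > b.py <<'E'
from h import *
ct=cap("top"); cs=cap("side")
a=ct["img"][130:245,165:315][...,::-1]; b=cs["img"][165:280,200:310][...,::-1]
A=cv2.resize(a,None,fx=5,fy=5,interpolation=cv2.INTER_CUBIC); cv2.imwrite("pics/topz.png",A)
cv2.imwrite("pics/sidez.png",cv2.resize(b,None,fx=5,fy=5,interpolation=cv2.INTER_CUBIC))
for n,c in(("top",ct),("side",cs)):
    W=cloud(c); P=W.reshape(-1,3); x,y,z=P.T
    def st(nm,m):
        if m.sum()>2: q=P[m]; print(n,nm,m.sum(),"mean",q.mean(0).round(4),"mid",((q.min(0)+q.max(0))/2).round(4),"ext",np.ptp(q,0).round(4))
    box=(x>.42)&(x<.68)&(y>-.16)&(y<.1)
    st("base top",box&(z>.058)&(z<.072)); st("post",box&(z>.115)&(z<.16)); st("postmid",box&(z>.135)&(z<.15)); st("collar",box&(y<-.03)&(z>.08)&(z<.115))
    bb=(x>.34)&(x<.45)&(y>.21)&(y<.33)
    st("hub",bb&(z>.095)&(z<.14)); st("hubtop",bb&(z>.125)&(z<.14)); st("standtop",bb&(z>.024)&(z<.034)); st("loops",bb&(z>.042)&(z<.083))
    m=box.reshape(384,512)&(W[...,2]>.058)&(W[...,2]<.072)
    k=np.argwhere(m); q=W[m][:,:2].astype(np.float32); print("rect",cv2.minAreaRect(q))
    for qn in("socket_rim","lever_post","phone_dock","bowl_white","cup_stack_a"):
        for d in nets.landmark_of(c,qn)[:2]:
            r,k=d["position"]; print(qn,round(d["p"],2),np.round([r,k],1),np.round(ray_z(c,r,k,{"socket_rim":.092,"lever_post":.144}.get(qn,0)),4))
E
python3 b.py
```

```text
top base top 2620 mean [ 0.5621 -0.0178  0.0654] mid [ 0.5613 -0.0181  0.0649] ext [0.1703 0.2061 0.0138]
top post 23 mean [0.5679 0.0523 0.1409] mid [0.5689 0.0521 0.1373] ext [0.0127 0.0117 0.0193]
top postmid 18 mean [0.5689 0.0523 0.144 ] mid [0.5695 0.052  0.1428] ext [0.0116 0.0115 0.0083]
top collar 287 mean [ 0.5563 -0.0605  0.0958] mid [ 0.5568 -0.0594  0.0933] ext [0.054  0.0581 0.0261]
top hub 62 mean [0.3938 0.2668 0.124 ] mid [0.3934 0.2685 0.1158] ext [0.0185 0.0195 0.0325]
top hubtop 42 mean [0.3941 0.269  0.1287] mid [0.3939 0.2687 0.1289] ext [0.0174 0.0176 0.0063]
top standtop 177 mean [0.3954 0.2642 0.0295] mid [0.3948 0.2676 0.0291] ext [0.0598 0.0573 0.0097]
top loops 31 mean [0.3958 0.2646 0.0708] mid [0.3942 0.2681 0.0639] ext [0.0194 0.0731 0.038 ]
rect ((0.5632783770561218, -0.01851946860551834), (0.19749481976032257, 0.16082695126533508), 83.93975067138672)
lever_post 0.58 [160.3 252. ] [0.5659 0.0463 0.144 ]
phone_dock 0.81 [222.  122.8] [0.3929 0.4673 0.    ]
phone_dock 0.65 [167.6 272.5] [ 0.5595 -0.0194  0.    ]
bowl_white 0.74 [211.9 343.1] [ 0.4116 -0.
[... 496 characters left out ...]
7 0.2784 0.1165] mid [0.3914 0.275  0.1133] ext [0.0191 0.0176 0.0359]
side hubtop 38 mean [0.3921 0.2752 0.1288] mid [0.3916 0.2741 0.1283] ext [0.0186 0.016  0.0058]
side standtop 184 mean [0.3929 0.2825 0.0299] mid [0.3921 0.2736 0.029 ] ext [0.0603 0.0608 0.0099]
side loops 102 mean [0.3925 0.2852 0.0648] mid [0.3919 0.29   0.0624] ext [0.02   0.0421 0.0403]
rect ((0.5608651638031006, -0.012842483818531036), (0.19898584485054016, 0.16052363812923431), 84.12374114990234)
lever_post 0.68 [182.3 227.4] [0.5784 0.046  0.144 ]
phone_dock 0.58 [189.7 233. ] [ 0.5866 -0.1661  0.    ]
bowl_white 0.75 [181.8 279.9] [ 0.4118 -0.2383  0.    ]
cup_stack_a 0.71 [164.7 255.4] [ 0.5147 -0.3864  0.    ]
```

View pics/topz.png

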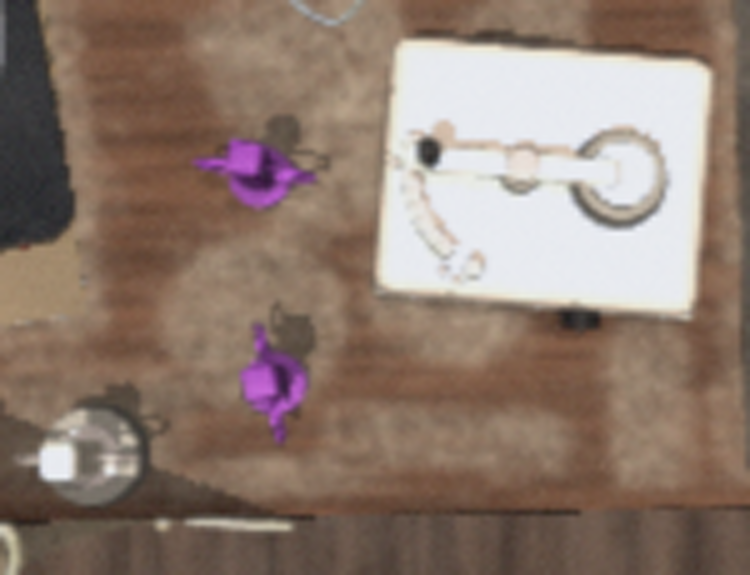

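View pics/sidez.png

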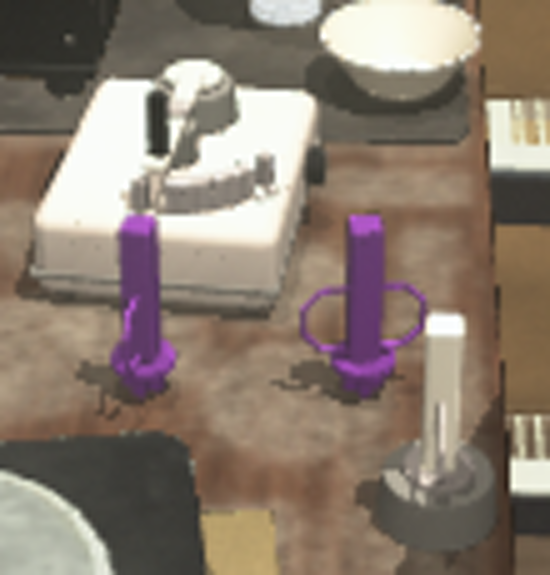

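The zoomed views show the lever post at (428,152) in the crop. The single pip/notch end is beside it, and the two-pip end is at (470,265), toward the robot. Both cameras agree on the hub-to-socket offset, about (0.1645, -0.3317) m. The plan is to push the post with shut fingers along the chord of its arc.

```bash
cat >> h.py <<'E'
from scipy.spatial.transform import Rotation as Ro
def goto(x,y,z,yaw_y):
    "steps units to reach TCP x,y,z with tool pointing down, tool y at yaw (deg)"
    s=robot.sense(); R=np.array(s["tool_rot"]); a=np.radians(yaw_y)
    Y=np.array([np.cos(a),np.sin(a),0]); Z=np.array([0,0,-1.]); T=np.stack([np.cross(Y,Z),Y,Z],1)
    print("t",s["time"],"tcp",np.round(s["tcp_pos"],4),"shift",np.round(R.T@(np.array([x,y,z])-s["tcp_pos"])/.25,4),"turn",np.round(Ro.from_matrix(R.T@T).as_rotvec()/2/np.pi,4),"j",np.round(s["joint_pos"],2))
E
python3 -c "
from h import *
goto(.597,.0715,.23,23.9)"
```

```text
t 1.4 tcp [0.2831 0.6128 0.2313] shift [-2.0479 -1.4388  0.0051] turn [-0.      0.      0.1147] j [ 1.1   0.26  1.6   0.    1.27 -0.04]
```

Call:
move_arm(steps=[[[-1, -0.703, 0], [0, 0, 0]], [[-1, -0.703, 0], [0, 0, 0]], [[-1, -0.703, 0], [0, 0, 0]], [[-1, -0.703, 0], [0, 0, 0]], [[-1, -0.703, 0], [0, 0, 0]], [[-1, -0.703, 0], [0, 0, 0]], [[-1, -0.703, 0], [0, 0, 0]]], gripper=0, newtons=40)

```text
time: 2.1
tcp_pos: [0.4387, 0.344, 0.2315]
tool_rot: [[-0.906, 0.424, 0.001], [0.424, 0.906, -0.002], [-0.002, -0.001, -1.0]]
ft_force: [0.0, -0.3, 0.3]
opening: 0.0002
grip_force: 0.0
```

Call:
move_arm(steps=[[[-1, -0.703, 0], [0, 0, 0.1147]], [[-1, -0.703, 0], [0, 0, 0.1147]], [[-1, -0.703, 0], [0, 0, 0.1147]], [[-1, -0.703, 0], [0, 0, 0.1147]], [[-1, -0.703, 0], [0, 0, 0.1147]], [[-1, -0.703, 0], [0, 0, 0.1147]], [[-1, -0.703, 0], [0, 0, 0.1147]], [[-1, -0.703, 0], [0, 0, 0.1147]]])

```text
time: 2.9
tcp_pos: [0.5901, 0.0831, 0.2311]
tool_rot: [[-0.403, 0.915, -0.0], [0.915, 0.403, 0.001], [0.001, -0.0, -1.0]]
ft_force: [-0.1, 0.2, 0.5]
opening: 0.0002
grip_force: 0.0
```

```bash
python3 -c "
from h import *
goto(.597,.0715,.112,23.9); print(robot.sense()['opening'])
# camera calibration against the shut fingers
p=np.array(robot.sense()['tcp_pos'])
for n in('side','top'):
    c=cap(n);W=cloud(c).reshape(-1,3);d=W-p
    m=(abs(d[:,0])<.06)&(abs(d[:,1])<.06)&(d[:,2]>-.02)&(d[:,2]<.03)
    q=d[m];print(n,m.sum(),q.min(0).round(4) if m.sum() else 0,q.max(0).round(4) if m.sum() else 0,q.mean(0).round(4) if m.sum() else 0)
    if n=='side': save(c,'side1.png',(150,80,350,230),4)
"
```

```text
t 2.9 tcp [0.5901 0.0831 0.2311] shift [-0.054   0.0066  0.4763] turn [-0.     -0.0001 -0.0004] j [ 0.1   0.12  1.78  0.    1.25 -0.32]
0.00022889292144238015
side 80 [-0.0157 -0.0019  0.0016] [0.0142 0.018  0.0296] [-0.0018  0.0086  0.0169]
top 0 0 0 0
```

View pics/side1.png

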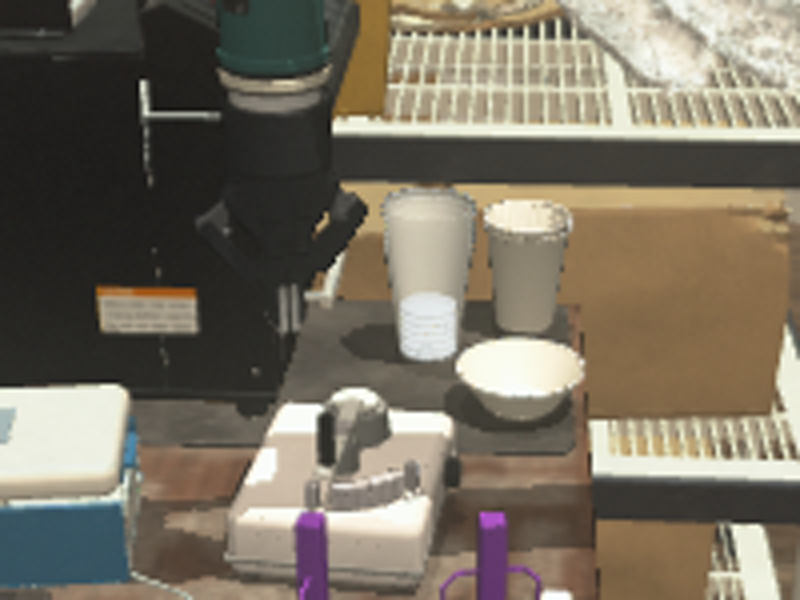

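The side view shows the shut fingers at (290,305), behind and above the post at (328,435). I'll descend beside the post and then push.

Call:
move_arm(steps=[[[-0.054, 0.0066, 0.15], [0, 0, 0]], [[-0.054, 0.0066, 0.3], [0, 0, 0]], [[-0.054, 0.0066, 0.45], [0, 0, 0]], [[-0.054, 0.0066, 0.476], [0, 0, 0]], [[-0.054, 0.0066, 0.476], [0, 0, 0]]])

```text
time: 3.5
tcp_pos: [0.5947, 0.0738, 0.111]
tool_rot: [[-0.407, 0.913, -0.004], [0.913, 0.407, -0.0], [0.002, -0.003, -1.0]]
ft_force: [0.5, -0.4, 0.3]
opening: 0.0002
grip_force: 0.0
```

Call:
move_arm(steps=[[[0, -0.04, 0], [0, 0, 0]], [[0, -0.08, 0], [0, 0, 0]], [[0, -0.12, 0], [0, 0, 0]], [[0, -0.16, 0], [0, 0, 0]], [[0, -0.19, 0], [0, 0, 0]], [[0, -0.22, 0], [0, 0, 0]], [[0, -0.24, 0], [0, 0, 0]], [[0, -0.24, 0], [0, 0, 0]]])

```text
time: 4.3
tcp_pos: [0.5407, 0.0474, 0.1122]
tool_rot: [[-0.405, 0.914, -0.001], [0.914, 0.405, -0.0], [0.0, -0.001, -1.0]]
ft_force: [-0.2, -0.0, 0.1]
opening: -0.0
grip_force: 0.0
```

```bash
python3 -c "
from h import *
c=cap('side');save(c,'side2.png',(180,130,310,230),6)
c=cap('top')
for n in('side','top'):
    c=cap(n)
    for d in nets.landmark_of(c,'lever_post')[:2]: print(n,d['p'],ray_z(c,*d['position'],.144))
"
```

```text
side 0.49 [0.51922327 0.0489378  0.144     ]
```

View pics/side2.png

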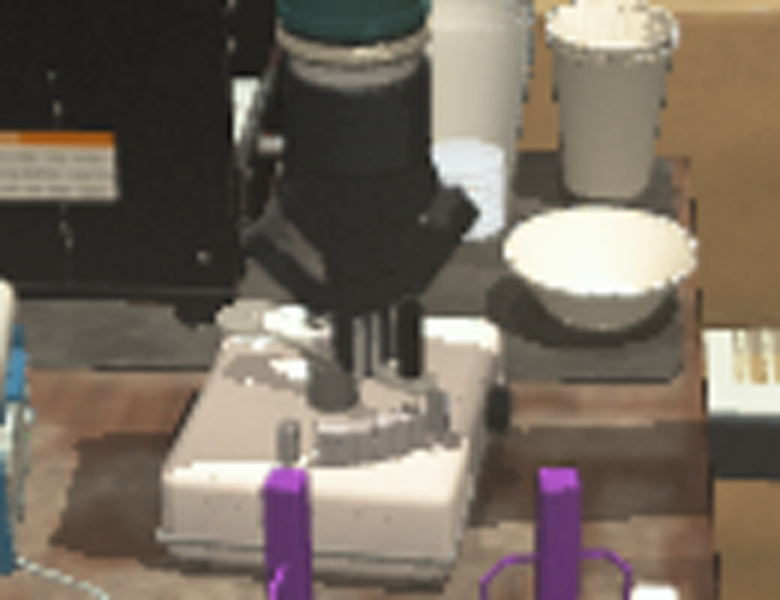

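The post at (410,335) has snapped over, and the shutter has swung away to (265,320). I'll lift, head for the beater and look at the socket.

Call:
move_arm(steps=[[[0, 0.03, -0.15], [0, 0, 0]], [[0, 0.03, -0.3], [0, 0, 0]], [[0, 0.03, -0.5], [0, 0, 0]], [[0, 0.03, -0.55], [0, 0, 0]]], gripper=1)

```text
time: 5.0
tcp_pos: [0.5522, 0.0513, 0.2565]
tool_rot: [[-0.406, 0.914, 0.01], [0.914, 0.406, 0.0], [-0.004, 0.01, -1.0]]
ft_force: [1.4, -0.7, 0.3]
opening: 0.0579
grip_force: 0.0
```

```bash
python3 -c "
from h import *
goto(.393,.2715,.24,0)"
```

```text
t 5.0 tcp [0.5522 0.0513 0.2565] shift [ 1.0636 -0.2253  0.0599] turn [0.0016 0.0003 0.0665] j [ 0.05  0.01  1.84 -0.    1.28 -0.37]
```

Call:
move_arm(steps=[[[1, -0.22, 0.05], [0, 0, 0.0665]], [[1, -0.22, 0.05], [0, 0, 0.0665]], [[1, -0.22, 0.05], [0, 0, 0.0665]], [[1, -0.22, 0.05], [0, 0, 0.0665]], [[1, -0.22, 0.05], [0, 0, 0.0665]], [[1, -0.22, 0.05], [0, 0, 0.0665]], [[1, -0.22, 0.05], [0, 0, 0.0665]]])

```text
time: 5.7
tcp_pos: [0.3958, 0.2586, 0.2369]
tool_rot: [[-0.004, 1.0, -0.0], [1.0, 0.004, -0.0], [-0.0, -0.0, -1.0]]
ft_force: [0.1, -0.9, 0.3]
opening: 0.0855
grip_force: 0.0
```

```bash
cat > d.py <<'E'
from h import *
goto(.393,.2715,.092,0)
ct=cap("top"); cs=cap("side")
r,k=map(int,proj(ct,(.557,-.0607,.092))); print("rc",r,k)
save(ct,"sock.png",(k-30,r-22,k+30,r+22),12)
for n,c in(("top",ct),("side",cs)):
    W=cloud(c);P=W.reshape(-1,3);x,y,z=P.T
    m=(np.hypot(x-.557,y+.0607)<.04)&(z>.085)&(z<.097); q=P[m]
    cc,rad=cv2.minEnclosingCircle(q[:,:2].astype(np.float32)); print(n,"rim",m.sum(),cc,rad)
    m=(np.hypot(x-.515,y-.03)<.03)&(z>.12)&(z<.16); print(n,"post",m.sum(),P[m].mean(0).round(4))
    m=(np.hypot(x-.393,y-.2715)<.045)&(z>.05)&(z<.083)
    q=P[m]; 
    if len(q)>5:
        u,s,v=np.linalg.svd(q[:,:2]-q[:,:2].mean(0)); print(n,"loops",len(q),np.degrees(np.arctan2(v[0,1],v[0,0])),s)
    for qn in("socket_rim","lever_post"):
        for d in nets.landmark_of(c,qn)[:2]: print(n,qn,round(d["p"],2),ray_z(c,*d["position"],.092 if qn[0]=="s" else .144).round(4))
E
python3 d.py
```

```text
t 5.7 tcp [0.3958 0.2586 0.2369] shift [ 0.0518 -0.0106  0.5795] turn [-0.0001  0.0001  0.0006] j [ 0.53 -0.13  2.01 -0.    1.26  0.52]
rc 164 287
top rim 197 (0.5572398900985718, -0.06280048191547394) 0.027513979002833366
top post 19 [0.5172 0.0291 0.143 ]
top loops 22 -104.9229054088123 [0.0587314  0.02314329]
top socket_rim 0.36 [0.4007 0.261  0.092 ]
top lever_post 0.75 [0.5091 0.0261 0.144 ]
side rim 103 (0.5532007813453674, -0.060108624398708344) 0.029786329716444016
side post 32 [0.5164 0.0356 0.135 ]
side loops 85 93.55526101765092 [0.1052442  0.05442641]
side socket_rim 0.37 [ 0.5796 -0.0859  0.092 ]
side lever_post 0.66 [0.5214 0.0404 0.144 ]
side lever_post 0.56 [0.5374 0.206  0.144 ]
```

View pics/sock.png

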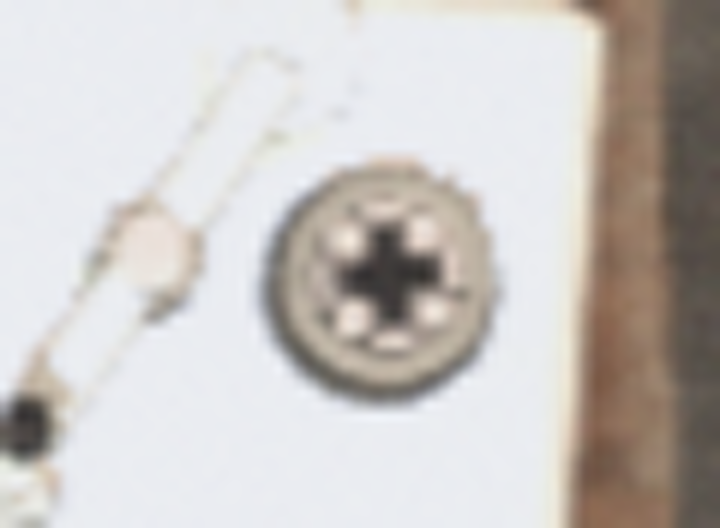

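The socket's cross shows at crop pixel (389,277), tilted a few degrees counter-clockwise. I'll fit the cross angle and centre, and the hub angle, numerically.

```bash
cat > e.py <<'E'
from h import *
ct=cap("top"); R,t=RT(ct)
# rectified patches at fixed z, 0.5mm grid
def rect(c,cx,cy,z,h):
    g=np.arange(-h,h+1e-6,.0005); X,Y=np.meshgrid(cx+g,cy+g,indexing="ij")
    p=np.stack([X,Y,np.full_like(X,z)],-1)@R.T+t
    u=p[...,0]/p[...,2]*c["fx"]+c["cx"]; v=p[...,1]/p[...,2]*c["fy"]+c["cy"]
    return X,Y,cv2.remap(cv2.cvtColor(c["img"],cv2.COLOR_RGB2GRAY).astype(np.float32),u.astype(np.float32),v.astype(np.float32),cv2.INTER_CUBIC)
def fit(c,c0,z,shape,s,h,rng=6):
    X,Y,I=rect(c,*c0,z,h); best=[]
    for a in np.arange(-45,45,3):
        ca,sa=np.cos(np.radians(a)),np.sin(np.radians(a))
        for dx in np.arange(-rng,rng+.1)*1e-3:
            for dy in np.arange(-rng,rng+.1)*1e-3:
                x=X-c0[0]-dx;y=Y-c0[1]-dy;xr=ca*x+sa*y;yr=-sa*x+ca*y
                M=cv2.GaussianBlur(shape(xr,yr).astype(np.float32),(0,0),3)
                rr=np.hypot(x,y)<h*.75
                best.append((s*np.corrcoef(M[rr],I[rr])[0,1],a,c0[0]+dx,c0[1]+dy))
    best.sort(reverse=True); 
    for b in best[:4]: print(np.round(b,4))
cross=lambda x,y:((abs(x)<.0055)&(abs(y)<.014))|((abs(y)<.0055)&(abs(x)<.014))
print("socket"); fit(ct,ray_z(ct,165.1,289.4,.092)[:2],.092,cross,-1,.022)
print("hub"); fit(ct,(.394,.2687),.130,lambda x,y:(abs(x)<.01)&(abs(y)<.01),1,.022,4)
E
python3 e.py
```

```text
socket
[ 0.9501  3.      0.558  -0.0643]
[ 0.947   6.      0.558  -0.0643]
[ 0.9424  3.      0.558  -0.0633]
[ 0.9384  6.      0.558  -0.0633]
hub
[  0.4948 -39.       0.395    0.2647]
[  0.4937 -36.       0.395    0.2647]
[  0.4936 -42.       0.395    0.2647]
[  0.493  -39.       0.396    0.2647]
```

```bash
python3 -c "
from h import *
goto(.393,.2715,.093,4.5)"
```

```text
t 6.05 tcp [0.3978 0.2563 0.2373] shift [ 0.0608 -0.0195  0.5771] turn [ 0.      0.     -0.0129] j [ 0.52 -0.13  2.01 -0.    1.26  0.52]
```

Call:
move_arm(steps=[[[0.061, -0.0195, 0], [0, 0, -0.013]], [[0.061, -0.0195, 0.12], [0, 0, -0.013]], [[0.061, -0.0195, 0.27], [0, 0, -0.013]], [[0.061, -0.0195, 0.42], [0, 0, -0.013]], [[0.061, -0.0195, 0.54], [0, 0, -0.013]], [[0.061, -0.0195, 0.577], [0, 0, -0.013]], [[0.061, -0.0195, 0.577], [0, 0, -0.013]], [[0.061, -0.0195, 0.577], [0, 0, -0.013]]])

```text
time: 6.85
tcp_pos: [0.3934, 0.2729, 0.0944]
tool_rot: [[-0.08, 0.997, 0.002], [0.997, 0.08, 0.001], [0.001, 0.002, -1.0]]
ft_force: [-0.6, -0.4, 1.6]
opening: 0.0851
grip_force: 0.0
```

```bash
python3 -c "
from h import *
goto(.393,.2715,.093,4.5)
p=np.array(robot.sense()['tcp_pos'])
c=cap('side'); W=cloud(c); P=W.reshape(-1,3);x,y,z=P.T
m=(np.hypot(x-.393,y-.2715)<.02)&(z>.095)&(z<.128);print('hub front face',(P[m].min(0)-p).round(4),(P[m].max(0)-p).round(4),(np.median(P[m],0)-p).round(4))
save(c,'grip.png',(250,190,330,270),7)"
```

```text
t 6.85 tcp [0.3934 0.2729 0.0944] shift [-0.0054 -0.0022  0.0056] turn [ 0.0003 -0.0001  0.0003] j [ 0.55  0.02  2.15 -0.    0.97  0.47]
hub front face [-0.0115 -0.0046  0.0011] [0.0074 0.0131 0.0332] [-0.0015  0.0073  0.0196]
```

View pics/grip.png

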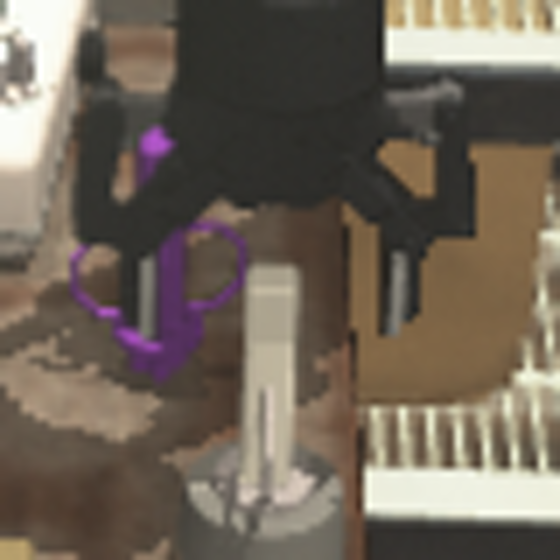

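The fingers straddle the white hub at (272,330), which is roughly midway between the pads. I'll close on it.

Call:
move_arm(steps=[[[-0.012, 0, 0.004], [0, 0, 0]], [[-0.012, 0, 0.004], [0, 0, 0]], [[-0.012, 0, 0.004], [0, 0, 0]], [[-0.012, 0, 0.004], [0, 0, 0]], [[-0.012, 0, 0.004], [0, 0, 0]], [[-0.012, 0, 0.004], [0, 0, 0]], [[-0.012, 0, 0.004], [0, 0, 0]], [[-0.012, 0, 0.004], [0, 0, 0]]], gripper=0, newtons=70)

```text
time: 7.7
tcp_pos: [0.3925, 0.2696, 0.0925]
tool_rot: [[-0.081, 0.997, 0.0], [0.997, 0.081, 0.0], [0.0, 0.0, -1.0]]
ft_force: [-1.0, -1.5, 5.7]
opening: 0.0192
grip_force: 68.3
```

```bash
cat > f.py <<'E'
from h import *
s=robot.sense();print(s["opening"],s["grip_force"],s["ft_force"])
goto(.393,.2715,.21,4.5)
p=np.array(s['tcp_pos'])
for n in("side","top"):
    W=cloud(cap(n)); P=W.reshape(-1,3)-p; R=np.array(s["tool_rot"]); d=P@R  # tool coords
    for lo,hi,nm in((.03,.055,"hub low"),(.0555,.064,"collar")):
        m=(abs(d[:,0])<.024)&(abs(d[:,1])<.024)&(d[:,2]>lo)&(d[:,2]<hi); q=d[m]
        if m.sum()>5: print(n,nm,m.sum(),"tx",q[:,0].min().round(4),q[:,0].max().round(4),"ty",q[:,1].min().round(4),q[:,1].max().round(4),"med",np.median(q,0).round(4))
E
python3 f.py
```

```text
0.019170711286041635 68.26478621922433 [-1.00447038 -1.4805515   5.73465236]
t 7.7 tcp [0.3925 0.2696 0.0925] shift [ 0.0074  0.0028 -0.47  ] turn [ 0.     -0.      0.0004] j [ 0.55  0.02  2.16 -0.    0.96  0.47]
side hub low 47 tx 0.0031 0.0189 ty -0.0155 0.0138 med [0.011  0.0014 0.0421]
side collar 131 tx -0.0221 0.0238 ty -0.0239 0.0237 med [0.01   0.0037 0.06  ]
top hub low 15 tx -0.0234 -0.0097 ty -0.007 0.0156 med [-0.0139  0.0023  0.0524]
top collar 68 tx -0.0237 0.0051 ty -0.0229 0.0234 med [-0.0113  0.0051  0.0602]
```

Call:
move_arm(steps=[[[0, 0, -0.05], [0, 0, 0]], [[0, 0, -0.15], [0, 0, 0]], [[0, 0, -0.3], [0, 0, 0]], [[0, 0, -0.45], [0, 0, 0]], [[0, 0, -0.6], [0, 0, 0]], [[0, 0, -0.64], [0, 0, 0]], [[0, 0, -0.64], [0, 0, 0]]])

```text
time: 8.5
tcp_pos: [0.3934, 0.2703, 0.2543]
tool_rot: [[-0.081, 0.997, 0.004], [0.997, 0.081, 0.002], [0.002, 0.004, -1.0]]
ft_force: [0.0, -0.6, -1.4]
opening: 0.0197
grip_force: 68.9
```

```bash
sed -i 's/goto(.393,.2715,.21,4.5)/goto(.557,-.0625,.25,4.5)/' f.py; python3 f.py
```

```text
0.019694438482785914 68.86034147813916 [ 0.01153299 -0.63119789 -1.37268083]
t 8.5 tcp [0.3934 0.2703 0.2543] shift [-1.3798  0.5441  0.0164] turn [ 0.0007 -0.0003  0.0004] j [ 0.55 -0.13  1.98  0.    1.29  0.47]
side hub low 62 tx -0.0063 0.0189 ty -0.0098 0.0159 med [0.0104 0.0029 0.0434]
side collar 71 tx -0.0147 0.0226 ty -0.0193 0.0197 med [0.0118 0.001  0.0575]
top hub low 12 tx -0.0203 -0.0076 ty -0.0101 0.0079 med [-0.011   0.0016  0.0429]
top collar 64 tx -0.022 0.0049 ty -0.0194 0.0191 med [-0.0093  0.0039  0.0604]
```

Call:
move_arm(steps=[[[-0.69, 0.272, 0], [0, 0, 0]], [[-0.69, 0.272, 0], [0, 0, 0]], [[-0.69, 0.272, 0], [0, 0, 0]], [[-0.69, 0.272, 0], [0, 0, 0]], [[-0.69, 0.272, 0], [0, 0, 0]]])

```text
time: 9.1
tcp_pos: [0.474, 0.0992, 0.249]
tool_rot: [[-0.076, 0.997, -0.004], [0.997, 0.076, -0.003], [-0.002, -0.005, -1.0]]
ft_force: [0.2, 0.1, -0.7]
opening: 0.0194
grip_force: 68.8
```

Call:
move_arm(steps=[[[-0.69, 0.272, 0], [0, 0, 0]], [[-0.69, 0.272, 0], [0, 0, 0]], [[-0.69, 0.272, 0], [0, 0, 0]], [[-0.69, 0.272, 0], [0, 0, 0]], [[-0.69, 0.272, 0], [0, 0, 0]], [[-0.69, 0.272, 0], [0, 0, 0]]])

```text
time: 9.7
tcp_pos: [0.5546, -0.0629, 0.2494]
tool_rot: [[-0.08, 0.997, -0.005], [0.997, 0.08, 0.002], [0.002, -0.005, -1.0]]
ft_force: [0.4, -0.6, -1.7]
opening: 0.0196
grip_force: 68.8
```

```bash
python3 -c "
from h import *
goto(.557,-.0618,.186,4.5)"
```

```text
t 9.7 tcp [ 0.5546 -0.0629  0.2494] shift [0.0031 0.0112 0.2535] turn [-0.0007 -0.0003  0.0002] j [-0.16  0.04  1.83  0.    1.28 -0.24]
```

Call:
move_arm(steps=[[[0.003, 0.009, 0.08], [0, 0, 0]], [[0.003, 0.009, 0.18], [0, 0, 0]], [[0.003, 0.009, 0.25], [0, 0, 0]], [[0.003, 0.009, 0.254], [0, 0, 0]], [[0.003, 0.009, 0.254], [0, 0, 0]]])

```text
time: 10.2
tcp_pos: [0.5569, -0.0608, 0.1877]
tool_rot: [[-0.083, 0.997, -0.002], [0.997, 0.083, 0.001], [0.001, -0.002, -1.0]]
ft_force: [1.6, 0.1, -0.8]
opening: 0.0195
grip_force: 68.8
```

```bash
cat > g.py <<'E'
from h import *
goto(.557,-.0618,.174,4.5)
p=np.array(robot.sense()['tcp_pos'])
for n in("side","top"):
    c=cap(n); W=cloud(c); P=W.reshape(-1,3)
    r=np.hypot(P[:,0]-.557,P[:,1]+.062)
    for a,b,nm,rm in((.118,.131,"beater collar",.027),(.076,.091,"socket collar",.034),(.087,.096,"rim",.034)):
        m=(r<rm)&(P[:,2]>a)&(P[:,2]<b); q=P[m]
        if m.sum()>8:
            cc,rad=cv2.minEnclosingCircle(q[:,:2].astype(np.float32))
            print(n,nm,m.sum(),"x",np.round([q[:,0].min(),q[:,0].max(),(q[:,0].min()+q[:,0].max())/2],4),"y",q[:,1].min().round(4),q[:,1].max().round(4),"circ",np.round(cc,4),round(rad,4))
    if n=="side": save(c,"hover.png",(200,130,290,220),6)
E
python3 g.py
```

```text
t 10.2 tcp [ 0.5569 -0.0608  0.1877] shift [-0.0041  0.      0.0547] turn [-0.0004 -0.0001  0.0007] j [-0.15  0.08  1.9   0.    1.16 -0.24]
side beater collar 35 x [0.538  0.5757 0.5568] y -0.08 -0.0389 circ [ 0.5551 -0.0602] 0.0215
side socket collar 51 x [0.5313 0.5805 0.5559] y -0.0816 -0.031 circ [ 0.5552 -0.055 ] 0.0269
side rim 99 x [0.5316 0.5805 0.556 ] y -0.0833 -0.031 circ [ 0.5564 -0.0568] 0.029
top beater collar 10 x [0.5407 0.5493 0.545 ] y -0.0603 -0.0514 circ [ 0.5462 -0.0558] 0.0053
top socket collar 12 x [0.5298 0.5431 0.5364] y -0.0671 -0.0548 circ [ 0.5364 -0.0616] 0.0087
top rim 16 x [0.5321 0.5443 0.5382] y -0.0667 -0.0545 circ [ 0.5383 -0.0607] 0.0086
```

View pics/hover.png

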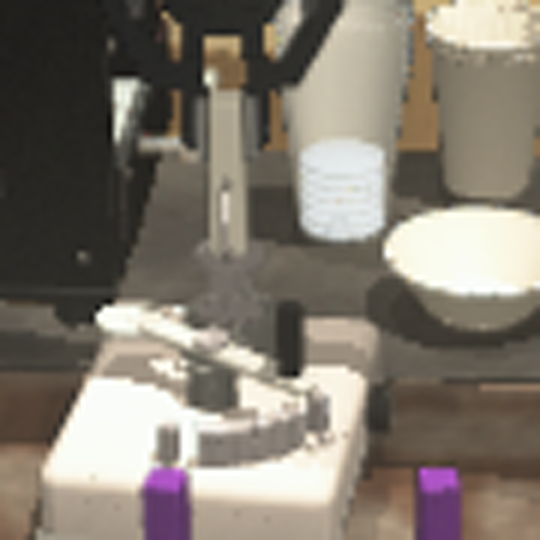

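The side view puts the beater within about 1 mm of the socket axis, after an x correction of −0.8 mm. I'll lower it part way and check the force and depth.

Call:
move_arm(steps=[[[-0.001, -0.0035, 0], [0, 0, 0]], [[-0.001, -0.0035, 0.02], [0, 0, 0]], [[-0.001, -0.0035, 0.04], [0, 0, 0]], [[-0.001, -0.0035, 0.055], [0, 0, 0]], [[-0.001, -0.0035, 0.07], [0, 0, 0]], [[-0.001, -0.0035, 0.08], [0, 0, 0]], [[-0.001, -0.0035, 0.08], [0, 0, 0]]])

```text
time: 11.0
tcp_pos: [0.5568, -0.0627, 0.1678]
tool_rot: [[-0.081, 0.997, -0.001], [0.997, 0.081, 0.0], [0.0, -0.001, -1.0]]
ft_force: [-0.0, 0.2, -1.0]
opening: 0.0195
grip_force: 68.9
```

No contact force with the tip about 4 mm below the rim, so it has entered the slots. Next I press down against the spring.

Call:
move_arm(steps=[[[0, 0, 0.01], [0, 0, 0]], [[0, 0, 0.02], [0, 0, 0]], [[0, 0, 0.03], [0, 0, 0]], [[0, 0, 0.04], [0, 0, 0]], [[0, 0, 0.05], [0, 0, 0]], [[0, 0, 0.055], [0, 0, 0]], [[0, 0, 0.055], [0, 0, 0]]])

```text
time: 11.7
tcp_pos: [0.5575, -0.0629, 0.156]
tool_rot: [[-0.081, 0.997, 0.001], [0.997, 0.081, -0.0], [-0.001, 0.001, -1.0]]
ft_force: [-3.6, 0.8, 6.2]
opening: 0.0197
grip_force: 69.6
```

Call:
move_arm(steps=[[[0, -0.003, 0.004], [0, 0, 0]], [[0, -0.004, 0.008], [0, 0, 0]], [[0, -0.004, 0.012], [0, 0, 0]], [[0, -0.004, 0.014], [0, 0, 0]], [[0, -0.004, 0.014], [0, 0, 0]], [[0, -0.004, 0.014], [0, 0, 0]]], newtons=90)

```text
time: 12.3
tcp_pos: [0.5576, -0.063, 0.1556]
tool_rot: [[-0.081, 0.997, 0.003], [0.997, 0.081, -0.001], [-0.001, 0.003, -1.0]]
ft_force: [-6.2, 0.5, 18.6]
opening: 0.0191
grip_force: 90.3
```

```bash
python3 - <<'E'
from h import *
s=robot.sense();print(s["tcp_pos"],s["ft_force"],s["wrist_torque"])
c=cap("side"); W=cloud(c); P=W.reshape(-1,3); r=np.hypot(P[:,0]-.557,P[:,1]+.062)
for a in np.arange(.074,.116,.004):
    m=(r<.034)&(P[:,2]>=a)&(P[:,2]<a+.004)&(P[:,1]>-.07); q=P[m]
    if m.sum()>2: print(a.round(3),m.sum(),"x",q[:,0].min().round(4),q[:,0].max().round(4),"mid",((q[:,0].min()+q[:,0].max())/2).round(4),"y",q[:,1].min().round(4),q[:,1].max().round(4))
save(c,"home.png",(200,130,290,220),6)
E
```

```text
[ 0.5575813  -0.06304942  0.15557017] [-6.24019995  0.48146219 18.58752943] [ 0.07725961  1.46675215 -0.01796375]
0.074 4 x 0.5315 0.541 mid 0.5363 y -0.0469 -0.0394
0.078 5 x 0.5315 0.5445 mid 0.538 y -0.0488 -0.0406
0.082 9 x 0.5316 0.5545 mid 0.543 y -0.0497 -0.0333
0.086 11 x 0.5314 0.5784 mid 0.5549 y -0.0473 -0.0363
0.09 35 x 0.5317 0.5802 mid 0.556 y -0.0693 -0.0373
0.094 16 x 0.5412 0.5804 mid 0.5608 y -0.0672 -0.0366
0.098 25 x 0.5383 0.5722 mid 0.5553 y -0.0691 -0.0394
0.102 5 x 0.5517 0.5652 mid 0.5584 y -0.0526 -0.0473
0.106 7 x 0.5482 0.5652 mid 0.5567 y -0.0558 -0.0322
0.11 5 x 0.5486 0.5652 mid 0.5569 y -0.0558 -0.0509
0.114 4 x 0.5484 0.5649 mid 0.5567 y -0.0543 -0.0519
```

View pics/home.png

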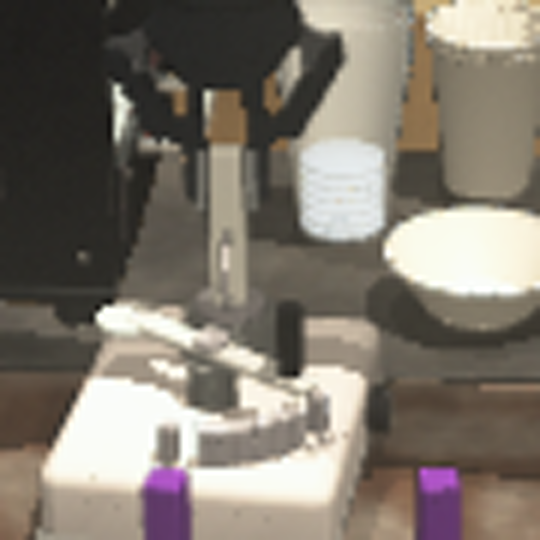

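The collar sits on the rim at (232,305) with no visible gap. The force jumped to about 19 N, which suggests it is at its stop. I'll ease off the sideways load, press slightly more and see whether z changes.

Call:
move_arm(steps=[[[0, -0.004, 0.002], [0, 0, 0]], [[0, -0.008, 0.004], [0, 0, 0]], [[0, -0.008, 0.004], [0, 0, 0]], [[0, -0.008, 0.004], [0, 0, 0]], [[0, -0.008, 0.004], [0, 0, 0]]])

```text
time: 12.85
tcp_pos: [0.5572, -0.0631, 0.1555]
tool_rot: [[-0.081, 0.997, 0.007], [0.997, 0.081, -0.001], [-0.001, 0.007, -1.0]]
ft_force: [-4.2, 1.1, 19.5]
opening: 0.0193
grip_force: 90.4
```

```bash
python3 -c "
from h import *
print(robot.sign_off())"
```

```text
the job is handed in; nothing more can be done
None
```

The job is handed in with the lever in its two-pip notch and the beater held pressed against a hard stop, its collar on the socket rim as far as the side camera and force readings show; no verdict came back.

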